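# Build up two idler stub axles with their bearings and collars

## Robot

A 6-joint arm with a two-finger parallel gripper is mounted at the origin on a cart in front of the work surface, level with it; the furniture and walls round the work are solid. World frame = base frame: x ahead of the robot, y to its left, z up, the work surface at z = 0. Lengths are in mm, angles in degrees, forces in N, time in s.
With the tool pointing down it reaches from about 325 to 775 mm from the base axis. Payload 9.3 kg.
Tool frame: the origin (TCP) lies at the very end of the fingers, on their centre line; the grasp point (between the pads) lies 19 mm behind it (manip.grip_depth is the distance from the TCP to the grasp point, in mm); z points along the fingers, y is the line along which they close (so a half turn about z gives the same grasp; the last joint's range is limited). The gripper opens to 85 mm and grips with 20 to 120 N. Pads are 22 mm wide; open, the fingers measure 114 mm over their backs; the gripper's body (76 mm by 85 mm) begins 54 mm behind the grasp point. The pads swing forward as they close: fully open they stand 13 mm farther back than shut.
Start: joints at [54.339, 14.817, 1.232, 76.415, 0, 81.257], TCP at [248.99, 490.409, 231.279] pointing down, gripper open.
Joint ranges: [-174.27, 174.27], [-52.1, 104.24], [-59.71, 78.15], [-110.17, 111.67], [-87.03, 83.33], [-180, 180]. Speed limits (degrees/s): [127.2, 127.2, 159.86, 180, 180, 180].

## Interface

Orientations are given as [roll, pitch, yaw] about the fixed x, y, z axes, in that order (R = Rz(yaw) Ry(pitch) Rx(roll)).
In Python, from rig import manip gives the robot as it stands.
- The arm moves only by the tool send_rows, never from a script. Its argument "plan" is text: rows parted by semicolons, each of 7 numbers parted by spaces: the shift along the tool's x, y, z in cm, then the turn, a rotation vector about the tool's x, y, z in rad, then the finger opening in cm, from 0 to 8.54. In form: x y z wx wy wz grip; .... A call has exactly 5 rows; each row shifts and turns the commanded pose from where the row before left it, along the tool's axes as they then stand; what a row does not reach is not made up. A row lasts 1/10 s, in which the tool goes at most 50 mm and 8.59 degrees, less where a joint would pass 70% of its speed; a pose out of reach is approached as far as the arm can. A call with a gripper value outside its range is refused whole. The fingers move at their own pace and stop on an object; "squeeze" is the grip in N (left out, the last holds). Time passes only in rows, so rows that do not move let the fingers close, or fill a call up. It gives the time, the measured TCP pose, the force, the opening and the grip force at its end, in the units of the state.
- manip.get_obs(): the state, without advancing time (a new reading comes with each control period).
- manip.get_image(name): name is "scene" or "top" or "wrist"; returns a dict with "color" (384x512x3 uint8, red, green, blue), "K" (3x3 intrinsics, pixels), "extrinsics" (4x4, takes a point from world to camera coordinates). Camera axes: x right, y down, z forward; pixel columns grow to the right and rows downward; lengths in mm; the calibration is good to about 2 mm. A picture is of the moment at which its call begins. There is no depth.
- manip.close_job(): hands the job in; it is judged then, once.
The state is a dict: "time": time; "joints": joint angles; "qvel": joint speeds; "joint_efforts": joint torques, N m; "position": TCP position; "orientation": TCP orientation; "wrist_force": force on the tool from outside, world axes, zero at the start; "moment": the same for the moment, N m; "width": finger opening in mm; "finger_force": force on a finger pad.
Only numpy, scipy, OpenCV 4.12 (cv2) and the standard library are available. Lean on these libraries where they do the work, as an engineer would, in place of code of your own. Each camera call takes 0.05 s, during which the arm holds its last target. There are 200 camera calls.

## Task

Build up the two idler stub axles that stand on the bench: slide onto each the sealed ball bearing whose bore fits it, down onto the shoulder, and then the collar of the same bore flat on top of that bearing. The small bearing is still in its case: swing the clear lid up and back past its balance point so that it stays open by itself, lift the bearing out, and leave the lid open. Do not knock over the spray can.

Things in the scene. Friction and masses are not known exactly. Their poses are not given: they have to be found in the camera images.
- stub_heavy: Thicker stub axle, fixed to the bench: grey base plate 90x90x10 mm with 4 screws (heads 6 mm high), grey boss 40 mm in diameter with a flat top (the shoulder) 34 mm above the bench, bright steel journal 27.6 mm in diameter from there up to 65 mm, then a cone narrowing to 12 mm at its top, 76 mm above the bench. Origin: centre of the plate's underside, on the axis; z up along the axle.
- stub_light: Thinner stub axle, fixed to the bench: grey base plate 74x74x8 mm with 4 screws (heads 6 mm high), grey boss 27 mm in diameter with a flat top (the shoulder) 32 mm above the bench, bright steel journal 17.6 mm in diameter from there up to 57 mm, then a cone narrowing to 7 mm at its top, 66 mm above the bench. Origin: centre of the plate's underside, on the axis; z up along the axle.
- bearing_heavy: Large sealed ball bearing, steel rings with a rust-red seal: outside 62 mm, bore 30 mm, 16 mm thick, about 0.2 kg, lying flat and loose on the bench. Either face may go down. Origin: its centre, at mid-thickness; z is its axis. Belongs on the thicker axle, against the shoulder.
- bearing_light: Small sealed ball bearing, steel rings with a blue seal: outside 42 mm, bore 20 mm, 12 mm thick, about 0.07 kg, lying flat and loose in the middle of the case under the clear lid, on foam 14 mm above the bench, round a low boss (17 mm in diameter, 5 mm high). Either face may go down. Origin: its centre, at mid-thickness; z is its axis. Belongs on the thinner axle, against the shoulder.
- collar_heavy: Large black steel collar: outside 48 mm, bore 30 mm, 12 mm thick, about 0.1 kg, lying flat and loose on the bench. Either face may go down. Origin: its centre, at mid-thickness; z is its axis. Belongs on the thicker axle, on top of the large bearing.
- collar_light: Small brass collar: outside 32 mm, bore 20 mm, 10 mm thick, about 0.05 kg, lying flat and loose on the bench. Either face may go down. Origin: its centre, at mid-thickness; z is its axis. Belongs on the thinner axle, on top of the small bearing.
- case: Black instrument case fixed to the bench, 116x116 mm, 40 mm high when shut (as at the start). Lower shell 24 mm high, walls 3 mm, white foam floor 14 mm above the bench. Origin: centre of its underside. Its -x side is the front, towards the robot, with the thumb tab; the lid's hinge runs along its y axis at the far rim, at x = +58 mm, z = 24.5 mm in this frame.
- case_lid (a joint): Angle of the clear lid: 0 shut, grows as it swings up and back, stop at 1.95 (leaning back). No latch; the lid weighs 0.08 kg and moves freely: let go below about 1.4 it falls shut, beyond that it falls open against the stop and stays.
- case_tab (a point): Grip point in the black thumb tab in the middle of the lid's front edge; moves with the lid. The tab sticks out 28 mm in front of the lid, is 18 mm wide (along the case's y) and 5 mm thick; the point is at its mid-width and mid-thickness, 11 mm from its end, 133 mm in front of the hinge line and 12.5 mm above it (37 mm above the bench) when shut.
- spray_can: Blue spray can with a red cap, 64 mm in diameter, 200 mm high, standing loose behind the axles; a bystander that must stay standing. Origin: centre of its underside.
There are look-alikes about, which are no part of the job. Of the things that look like the collar_heavy, take the one that is nearest to the robot's base at the start.

How it is judged:
By the outcome, as a careful person would: the job done as asked, in the order asked, and still so for the second after the job is handed in, with the robot touching nothing.
It also fails if it takes over 109 s, if anything falls off the work surface, if the arm or the gripper's body presses on something with over 40 N, if the wrist force passes 120 N, or if a joint passes its speed limit or range.

## Working session

There is one attempt and no reset: what is moved stays moved. The work goes in short steps, Python scripts to look and compute and a tool call to move; the robot and the scene stay as the last step left them, time stands still between calls to the robot, and variables do not carry over. Pictures are saved under pics/ and viewed, at most 15 in all, crops included, and the job is handed in when it is done.

Besides the shell and the picture viewer there is one more tool, called after "Request:" by a JSON object that holds its "method" and its "body". send_rows: Moves the arm, as the interface text tells. Its arguments: {"type":"object","properties":{"plan":{"type":"string"},"squeeze":{"type":"number"}},"required":["plan"]}

```bash
mkdir -p pics; cat > h.py <<'E'
import numpy as np, cv2
from rig import manip
def snap(name,fn=None,crop=None,scale=1):
    d=manip.get_image(name); im=d["color"][:,:,::-1].copy()
    np.savez(f"pics/{fn}.npz",K=d["K"],E=d["extrinsics"],im=im)
    if crop: im=im[crop[1]:crop[3],crop[0]:crop[2]]
    if scale!=1: im=cv2.resize(im,None,fx=scale,fy=scale,interpolation=cv2.INTER_CUBIC)
    cv2.imwrite(f"pics/{fn}.png",im); return d
def load(fn): 
    d=np.load(f"pics/{fn}.npz"); return d["K"],d["E"],d["im"]
def unproj(K,E,u,v,z):
    E=np.array(E);R=E[:3,:3];t=E[:3,3]; c=-R.T@t
    r=R.T@np.linalg.inv(K)@np.array([u,v,1.]); return c+r*(z-c[2])/r[2]
def proj(K,E,p):
    E=np.array(E);q=np.array(K)@(E[:3,:3]@np.array(p,float)+E[:3,3]); return q[:2]/q[2]
E
python3 - <<'E'
from h import *
print(manip.get_obs(), manip.grip_depth)
snap("top","top0",scale=1.56);snap("scene","scene0",scale=1.56)
for n in("top0","scene0"):
    K,E,_=load(n);print(K,-E[:3,:3].T@E[:3,3],E[:3,:3].round(3))
E
```

```text
{'time': 0.0, 'joints': array([5.43400895e+01, 1.48521409e+01, 1.18786058e+00, 7.64146817e+01,
       4.23095480e-04, 8.12567216e+01]), 'qvel': array([-0.01991587, -0.0396351 ,  0.06679553, -0.04976487, -0.01830753,
        0.10896972]), 'joint_efforts': array([-7.60157909e-04, -5.55643916e+01,  3.44536543e+01,  1.35583160e-02,
       -2.56678431e-04, -2.67434569e-05]), 'position': array([248.81441591, 490.18029165, 230.64004748]), 'orientation': array([-1.79922020e+02, -1.24209907e-02,  1.53083359e+02]), 'wrist_force': array([ 0.14121073, -0.19734766, -0.22062062]), 'moment': array([-0.01031396,  0.00836569, -0.04030277]), 'finger_force': 0.0, 'width': 85.38072192517232} 18.700000000000003
[[434.93964844   0.         255.98868104]
 [  0.         434.93964844 198.0218213 ]
 [  0.           0.           1.        ]] [420.84356222 242.52672742 906.63381452] [[ 0.109 -0.994 -0.   ]
 [-0.972 -0.106 -0.21 ]
 [ 0.208  0.023 -0.978]]
[[442.43650556   0.         247.01962121]
 [  0.         442.43650556 185.62123561]
 [  0.           0.           1.        ]] [ -63.65503366 -319.00496168  444.66660879] [[ 0.655 -0.756 -0.012]
 [-0.302 -0.247 -0.921]
 [ 0.693  0.607 -0.39 ]]
```

View pics/top0.png

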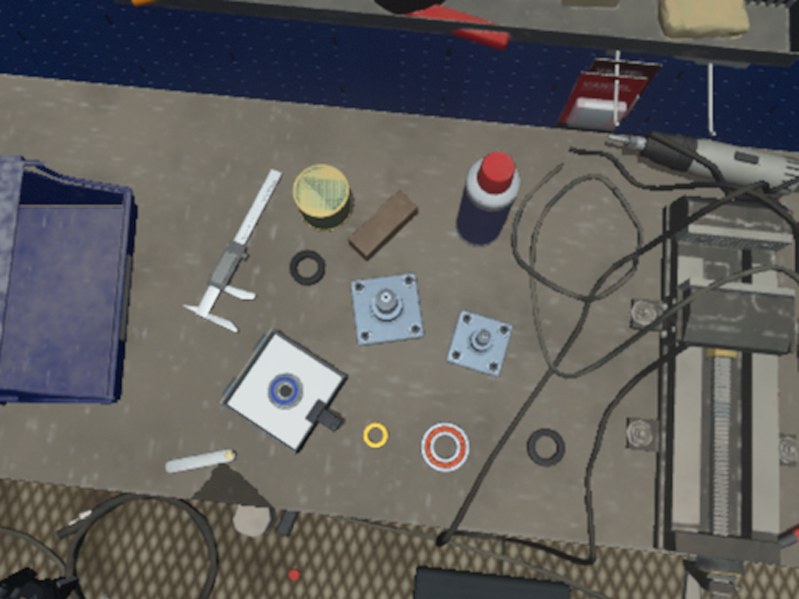

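View pics/scene0.png

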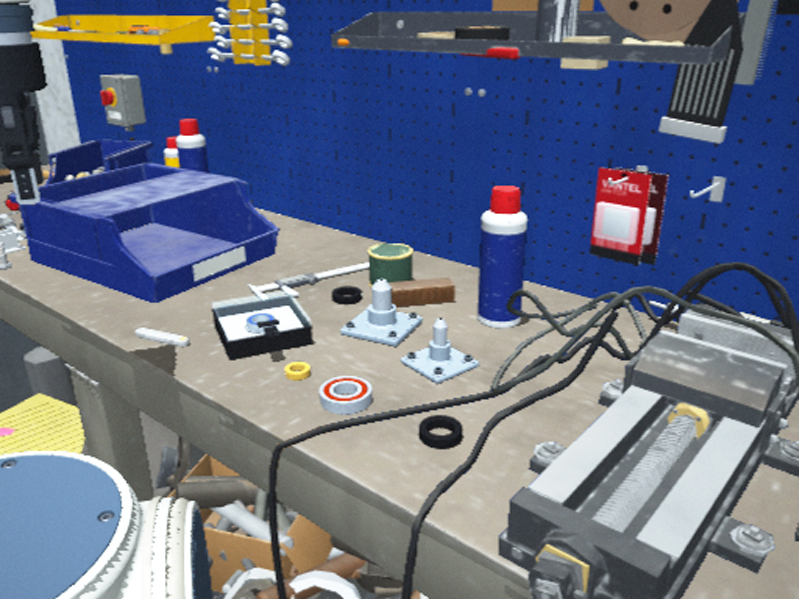

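The top view (799 px wide) shows the large bearing at (445,447), the brass collar at (375,435), the case with the blue-sealed bearing at (285,391) and its tab at (325,415). The stubs are at (387,303) for heavy and (482,339) for light, and the can is at (493,180). There are two black rings that could be collar_heavy, at (307,267) and (546,447). I'll measure both and compare their distances to the base.

```bash
python3 - <<'E'
from h import *
K,E,im=load("top0"); s=800/512
hsv=cv2.cvtColor(im,cv2.COLOR_BGR2HSV)
def blob(name,u,v,z,cond,r=26,expect=None):
    u/=s;v/=s
    m=np.zeros(im.shape[:2],np.uint8);cv2.circle(m,(int(u),int(v)),r,1,-1)
    m=(m&cond.astype(np.uint8))
    n,l,st,c=cv2.connectedComponentsWithStats(m); 
    i=1+np.argmax(st[1:,4]); ys,xs=np.where(l==i)
    cs,_=cv2.findContours((l==i).astype(np.uint8),cv2.RETR_EXTERNAL,cv2.CHAIN_APPROX_NONE)
    (cx,cy),ax,an=cv2.fitEllipse(max(cs,key=len))
    p=unproj(K,E,cx,cy,z);print(name,(round(cx*s),round(cy*s)),p.round(1),'dia',np.array(ax)*(906-z)/.978/435+2, 'dist',np.hypot(*p[:2]).round())
H,S,V=[hsv[...,i].astype(int) for i in range(3)]
dark=V<60
blob('ringA',307,267,8,dark,16)
blob('ringB',546,447,8,dark,16)
blob('brass',375,435,8,(S>140)&(H>15)&(H<35),14)
blob('bearingH seal',445,447,16,(S>120)&((H<12)|(H>170)),20)
blob('bearingL seal',285,391,26,(S>100)&(H>100)&(H<130),14)
for n,(u,v,z) in dict(stubH=(386,297,76),stubL=(482,335,66),tab=(325,415,38),lidL=(276,330,40),can=(494,170,200)).items(): print(n,unproj(K,E,u/s,v/s,z).round(1))
a=cv2.resize(im[150:300,130:380],None,fx=3.2,fy=3.2,interpolation=cv2.INTER_CUBIC); cv2.imwrite("pics/c1.png",a)
E
```

```text
ringA (307, 268) [656.8 396.2   8. ] dia [45.48423751 46.81277905] dist 767.0
ringB (537, 444) [453.9  67.3   8. ] dia [43.68915419 60.85217953] dist 459.0
brass (376, 435) [442.6 277.    8. ] dia [32.64631064 33.02330721] dist 522.0
bearingH seal (445, 447) [437. 186.  16.] dia [53.34417537 54.89863196] dist 475.0
bearingL seal (284, 390) [485.8 400.8  26. ] dia [35.9319602  37.18741139] dist 630.0
stubH [611.7 281.2  76. ]
stubL [578.4 156.4  66. ]
tab [459.8 342.4  38. ]
lidL [560.9 419.6  40. ]
can [740.4 172.4 200. ]
```

View pics/c1.png

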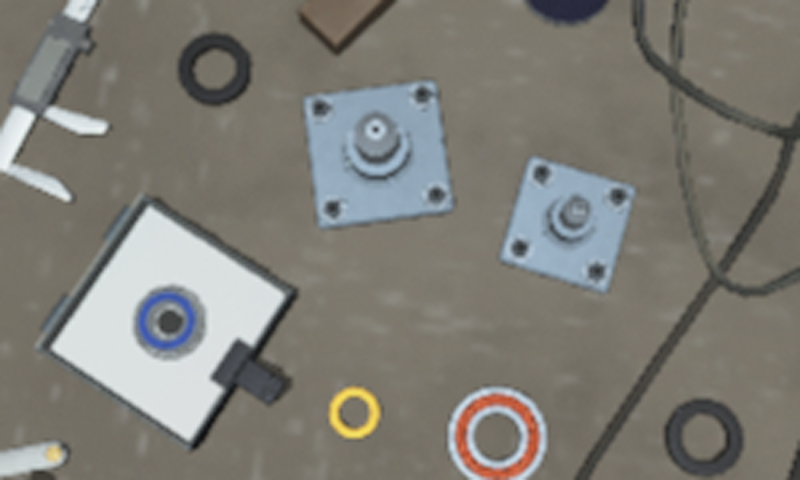

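Ring B at crop (704,437) is the black 48 mm ring nearest the base (about 460 mm, against 767 mm for ring A), so it is collar_heavy. The crop also shows the screw heads, the axle tips and the case corners clearly.

```bash
python3 - <<'E'
from h import *
K,E,im=load("top0")
f=lambda pts,z:np.array([unproj(K,E,130+u/3.2,150+v/3.2,z) for u,v in pts]).round(1)
a=f([(320,107),(422,94),(436,193),(332,208)],16);print('H',a.mean(0),np.linalg.norm(a[0]-a[2]))
b=f([(542,172),(619,195),(597,271),(519,247)],14);print('L',b.mean(0),np.linalg.norm(b[0]-b[2]))
c=f([(147,198),(297,293),(195,447),(43,347)],40);print('case\n',c,c.mean(0),[np.linalg.norm(c[i]-c[i-1]).round() for i in range(4)])
print('tips',f([(375,128)],76),f([(577,203)],66))
print('ringB',f([(704,437)],8), 'bH',f([(497,436)],16),'bL',f([(168,321)],26))
print('tab end corners',f([(290,382),(268,402),(240,352),(222,375)],38))
E
```

```text
H [611.125 280.375  16.   ] 95.43903813429807
L [578.275 151.45   14.   ] 73.49829930005184
case
 [[559.4 420.8  40. ]
 [510.  319.   40. ]
 [410.  369.1  40. ]
 [459.7 471.   40. ]] [484.775 394.975  40.   ] [np.float64(112.0), np.float64(113.0), np.float64(112.0), np.float64(113.0)]
tips [[611.9 280.9  76. ]] [[580.7 153.   66. ]]
ringB [[450.7  54.5   8. ]] bH [[436.9 185.3  16. ]] bL [[485. 399.  26.]]
tab end corners [[455.2 316.7  38. ]
 [441.7 328.6  38. ]
 [470.  349.7  38. ]
 [454.9 358.9  38. ]]
```

```bash
cat >> h.py <<'E'
from scipy.spatial.transform import Rotation as Ro
def T():
    o=manip.get_obs(); return np.array(o["position"]),Ro.from_euler("xyz",o["orientation"],degrees=True).as_matrix(),o
def delta(xyz,yaw=None):
    """turn (rotvec, tool axes, rad) to level-down at yaw; then shift in cm in the tool axes after that turn"""
    p,R,o=T()
    G=R if yaw is None else Ro.from_euler("xyz",[180,0,yaw],degrees=True).as_matrix()
    print("turn",Ro.from_matrix(R.T@G).as_rotvec().round(4),"shift cm",(G.T@(np.array(xyz)-p)/10).round(3))
def st():
    p,R,o=T();print(round(o["time"],2),p.round(1),np.round(o["orientation"],2),"F",o["wrist_force"].round(1),"w",round(o["width"],1),"g",round(o["finger_force"],1),"q",o["joints"].round(0))
E
python3 - <<'E'
from h import *
delta((450.3,325.1,150),-116.2)
E
```

```text
turn [-8.0000e-04 -1.1000e-03 -1.5833e+00] shift cm [  5.919 -25.366   8.073]
```

Request:
{"method": "send_rows", "body": {"plan": "0 0 0.7 0 0 -0.144 5; 0 0 0.7 0 0 -0.144 5; 0 0 0.7 0 0 -0.144 5; 0 0 0.7 0 0 -0.144 5; 0 0 0.7 0 0 -0.144 5", "squeeze": 25}}

```text
time: 0.6
position: [248.9, 490.2, 195.6]
orientation: [-180.0, -0.0, -165.3]
wrist_force: [0.3, -0.7, -0.1]
width: 50.0
finger_force: 0.0
```

Request:
{"method": "send_rows", "body": {"plan": "0 0 0.7 0 0 -0.144 5; 0 0 0.7 0 0 -0.144 5; 0 0 0.7 0 0 -0.144 5; 0 0 0.7 0 0 -0.144 5; 0 0 0.7 0 0 -0.144 5"}}

```text
time: 1.1
position: [248.9, 490.2, 160.6]
orientation: [180.0, -0.0, -124.1]
wrist_force: [-0.5, 0.6, 1.0]
width: 50.0
finger_force: 0.0
```

Request:
{"method": "send_rows", "body": {"plan": "0.5 -1.5 0.7 0 0 -0.143 5; 0.8 -3.6 0 0 0 0 5; 0.8 -3.6 0 0 0 0 5; 0.8 -3.6 0 0 0 0 5; 0.8 -3.6 0 0 0 0 5"}}

```text
time: 1.6
position: [374.4, 384.4, 154.0]
orientation: [180.0, -0.0, -116.2]
wrist_force: [0.3, 1.0, -0.3]
width: 50.2
finger_force: 0.0
```

Request:
{"method": "send_rows", "body": {"plan": "0.8 -3.6 0 0 0 0 5; 0.8 -3.6 0 0 0 0 5; 0.6 -2.3 0 0 0 0 5; 0 0 0 0 0 0 5; 0 0 0 0 0 0 5"}}

```text
time: 2.1
position: [449.0, 323.4, 153.9]
orientation: [180.0, -0.0, -116.3]
wrist_force: [-0.7, -0.6, -0.3]
width: 49.9
finger_force: 0.0
```

```bash
python3 - <<'E'
from h import *
st(); snap("wrist","w1"); K,E,_=load("w1"); print(-E[:3,:3].T@E[:3,3],E[:3,:3].round(2))
for p in [(451.7,327.8,37),(485,395,26),(442,277,10),(437,186,16)]: print(p,proj(K,E,p).round())
E
```

```text
2.1 [449.  323.4 153.9] [ 1.7995e+02 -4.0000e-02 -1.1629e+02] F [-0.7 -0.6 -0.3] w 49.9 g 0.0 q [ 27.  17.  -7.  66.   0. -37.]
[414.2691633  253.85296161 297.53130417] [[-0.9   0.44  0.  ]
 [ 0.42  0.85  0.3 ]
 [ 0.13  0.27 -0.95]]
(451.7, 327.8, 37) [257. 194.]
(485, 395, 26) [257. 256.]
(442, 277, 10) [244. 138.]
(437, 186, 16) [202.  45.]
```

View pics/w1.png

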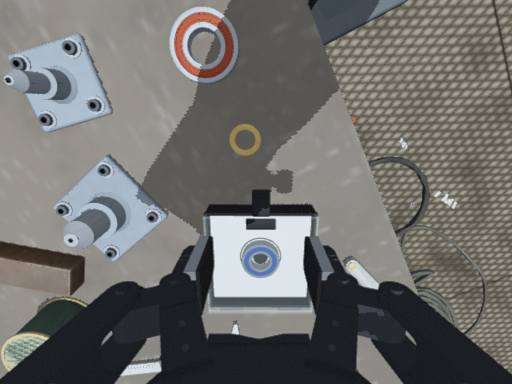

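The wrist view shows the tab at (261,190–215), the small bearing near (260,258), the brass collar at (245,139) and the large bearing at (204,44). The predictions agree within 3 px. I'll refine the positions from here.

```bash
python3 - <<'E'
from h import *
K,E,im=load("w1")
hsv=cv2.cvtColor(im,cv2.COLOR_BGR2HSV);H,S,V=[hsv[...,i].astype(int) for i in range(3)]
def el(name,cond,u,v,r,z):
    m=np.zeros(im.shape[:2],np.uint8);cv2.circle(m,(u,v),r,1,-1);m&=cond.astype(np.uint8)
    cs,_=cv2.findContours(m,cv2.RETR_EXTERNAL,cv2.CHAIN_APPROX_NONE);c=max(cs,key=cv2.contourArea)
    (x,y),a,_=cv2.fitEllipse(cv2.convexHull(c));p=unproj(K,E,x,y,z)
    e=unproj(K,E,x+a[0]/2,y,z)
    print(name,round(x,1),round(y,1),p.round(1),"r~",np.linalg.norm(e-p).round(1))
el('brass',(S>90)&(H>12)&(H<35),245,139,20,10)
el('red',(S>110)&((H<12)|(H>170)),204,44,36,16)
el('blue',(S>80)&(H>100)&(H<130),260,260,24,26)
print('tab end',unproj(K,E,261,190,39).round(1),'front lid edge',unproj(K,E,206,211,40).round(1),unproj(K,E,317,211,40).round(1))
print('back',unproj(K,E,211,302,40).round(1),unproj(K,E,312,302,40).round(1))
print('tips',unproj(K,E,70,240,76).round(1),unproj(K,E,9,82,66).round(1))
sH=np.array([unproj(K,E,u,v,16) for u,v in[(64,210),(103,169),(112,253),(152,215)]]);print(sH.mean(0))
sL=np.array([unproj(K,E,u,v,14) for u,v in[(17,63),(70,47),(95,105),(46,118)]]);print(sL.mean(0))
delta((450.3,325.1,26),-116.2)
E
```

```text
brass 244.8 139.0 [441.1 278.1  10. ] r~ 15.6
red 203.6 44.7 [435.5 186.5  16. ] r~ 25.9
blue 260.1 260.9 [484.9 401.9  26. ] r~ 15.7
tab end [446.5 325.7  39. ] front lid edge [504.3 320.8  40. ] [406.7 369.1  40. ]
back [552.2 416.3  40. ] [452.9 465.5  40. ]
tips [611.4 282.3  76. ] [578.2 154.6  66. ]
[608.05704278 282.0020461   16.        ]
[575.65838605 153.90324854  14.        ]
turn [ 0.0007 -0.0005 -0.0005] shift cm [-0.183 -0.105 12.8  ]
```

Request:
{"method": "send_rows", "body": {"plan": "-0.36 0 3 0 0 0 5; 0 0 4 0 0 0 5; 0 0 4 0 0 0 5; 0 0 1.8 0 0 0 5; 0 0 0 0 0 0 5"}}

```text
time: 2.65
position: [448.0, 327.1, 23.8]
orientation: [179.8, -0.2, -116.1]
wrist_force: [0.4, 0.1, -0.3]
width: 50.0
finger_force: 0.0
```

Request:
{"method": "send_rows", "body": {"plan": "0 0 0 0 0 0 1; 0 0 0 0 0 0 1; 0 0 0 0 0 0 1; 0 0 0 0 0 0 1; 0 0 0 0 0 0 1"}}

```text
time: 3.15
position: [449.5, 328.6, 27.9]
orientation: [179.9, 0.2, -116.1]
wrist_force: [-8.7, 6.5, 3.9]
width: 16.6
finger_force: 25.5
```

```bash
python3 -c "
import numpy as np
a=np.radians(5.3+np.arange(16)*100/15);r=13.54
x=np.cos(a)*r;z=-np.sin(a)*r
print('; '.join('%.2f 0 %.2f'%q for q in zip(np.diff(x),np.diff(z))))"
```

```text
-0.24 0 -1.56; -0.42 0 -1.52; -0.59 0 -1.46; -0.75 0 -1.38; -0.91 0 -1.29; -1.05 0 -1.17; -1.18 0 -1.04; -1.29 0 -0.90; -1.39 0 -0.74; -1.47 0 -0.57; -1.52 0 -0.40; -1.56 0 -0.22; -1.57 0 -0.04; -1.57 0 0.15; -1.54 0 0.33
```

Request:
{"method": "send_rows", "body": {"plan": "-0.24 0 -1.56 0 0 0 1; -0.42 0 -1.52 0 0 0 1; -0.59 0 -1.46 0 0 0 1; -0.75 0 -1.38 0 0 0 1; -0.91 0 -1.29 0 0 0 1"}}

```text
time: 3.65
position: [462.0, 354.1, 100.0]
orientation: [179.9, 0.1, -116.2]
wrist_force: [-5.2, 5.7, -3.4]
width: 16.9
finger_force: 25.4
```

```bash
python3 - <<'E'
from h import *
st(); snap("scene","s2",crop=(100,60,350,260),scale=3)
E
```

```text
3.65 [462.  354.1 100. ] [ 1.7987e+02  5.0000e-02 -1.1615e+02] F [-5.2  5.7 -3.4] w 16.9 g 25.4 q [ 29.  22.  -8.  60.   0. -35.]
```

View pics/s2.png

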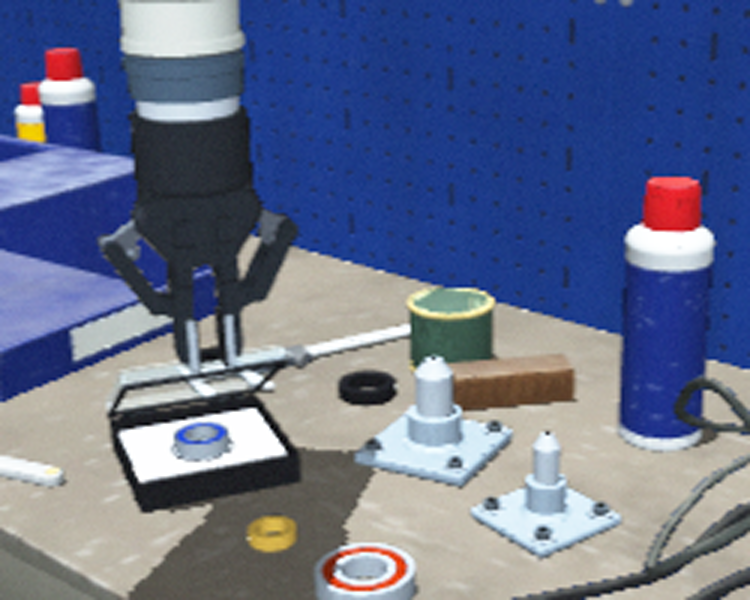

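The lid is held by its tab between the fingers and has swung up with the bearing visible underneath, so I'll continue the arc.

Request:
{"method": "send_rows", "body": {"plan": "-1.05 0 -1.17 0 0 0 1; -1.18 0 -1.04 0 0 0 1; -1.29 0 -0.9 0 0 0 1; -1.39 0 -0.74 0 0 0 1; -1.47 0 -0.57 0 0 0 1"}}

```text
time: 4.2
position: [490.4, 411.2, 144.6]
orientation: [179.9, 0.0, -116.2]
wrist_force: [-7.0, 1.6, 1.2]
width: 17.7
finger_force: 25.6
```

Request:
{"method": "send_rows", "body": {"plan": "-1.52 0 -0.4 0 0 0 1; -1.56 0 -0.22 0 0 0 1; -1.57 0 -0.04 0 0 0 1; -1.57 0 0.15 0 0 0 1; -1.54 0 0.33 0 0 0 1"}}

```text
time: 4.7
position: [525.5, 481.9, 147.8]
orientation: [-180.0, 0.3, -116.2]
wrist_force: [-5.5, 3.8, 8.1]
width: 17.2
finger_force: 29.1
```

Request:
{"method": "send_rows", "body": {"plan": "0 0 0 0 0 0 1; 0 0 0 0 0 0 5; 0 0 0 0 0 0 5; 0 0 0 0 0 0 5; 0 0 -2 0 0 0 5"}}

```text
time: 5.2
position: [525.2, 479.0, 162.1]
orientation: [179.9, -0.2, -116.2]
wrist_force: [0.8, 0.0, 0.3]
width: 50.0
finger_force: 0.0
```

Request:
{"method": "send_rows", "body": {"plan": "0 0 -3 0 0 0 5; 1 0 -2 0 0 0 5; 3 0 0 0 0 0 6; 3.5 0 0 0 0 0 6; 0 0 0 0 0 0 6"}}

```text
time: 5.7
position: [491.1, 409.5, 215.3]
orientation: [180.0, -0.1, -116.3]
wrist_force: [0.6, 0.1, 0.4]
width: 60.0
finger_force: 0.0
```

```bash
python3 - <<'E'
from h import *
st(); snap("scene","s3",crop=(100,60,350,260),scale=2)
K,E,im=load("s3")
snap("wrist","w2"); a=cv2.imread("pics/s3.png");b=cv2.imread("pics/w2.png")
c=np.zeros((784,512,3),np.uint8);c[:400,:500]=a;c[400:]=b;cv2.imwrite("pics/m3.png",cv2.resize(c,None,fx=.765,fy=.765))
E
```

```text
5.7 [491.1 409.5 215.3] [ 1.8000e+02 -7.0000e-02 -1.1631e+02] F [0.6 0.1 0.4] w 60.0 g 0.0 q [ 32.  24.  13.  79.  -0. -31.]
```

View pics/m3.png

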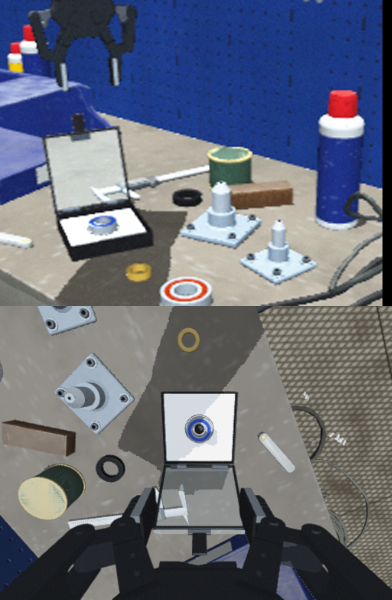

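The lid stands open, leaning back. The small bearing in the wrist image is at about (261,161).

```bash
cat >> h.py <<'E'
def el(fn,cond,u,v,r,z,name=""):
    K,E,im=load(fn);hsv=cv2.cvtColor(im,cv2.COLOR_BGR2HSV);H,S,V=[hsv[...,i].astype(int) for i in range(3)]
    m=np.zeros(im.shape[:2],np.uint8);cv2.circle(m,(u,v),r,1,-1);m&=eval(cond).astype(np.uint8)
    cs,_=cv2.findContours(m,cv2.RETR_EXTERNAL,cv2.CHAIN_APPROX_NONE);c=max(cs,key=cv2.contourArea)
    (x,y),a,_=cv2.fitEllipse(cv2.convexHull(c));p=unproj(K,E,x,y,z)
    print(name,round(x,1),round(y,1),p.round(1),"r~",np.linalg.norm(unproj(K,E,x+a[0]/2,y,z)-p).round(1)); return p
E
python3 - <<'E'
from h import *
p=el("w2","(S>80)&(H>100)&(H<130)",261,161,20,26,"blue seal")
K,E,im=load("w2"); print(proj(K,E,(485,399,26)),proj(K,E,(611.5,281.5,76)),proj(K,E,T()[0]))
cv2.imwrite("pics/w2c.png",cv2.resize(im[40:220,40:320],None,fx=2.8,fy=2.8,interpolation=cv2.INTER_CUBIC))
delta((p[0],p[1],60),-116.2)
E
```

```text
blue seal 260.1 162.0 [484.9 401.9  26. ] r~ 17.8
[258.90341634 159.86690962] [ 89.41380108 119.76344672] [257.33766119 248.78438952]
turn [-0.0005  0.001  -0.0014] shift cm [ 1.261  0.271 15.527]
```

View pics/w2c.png

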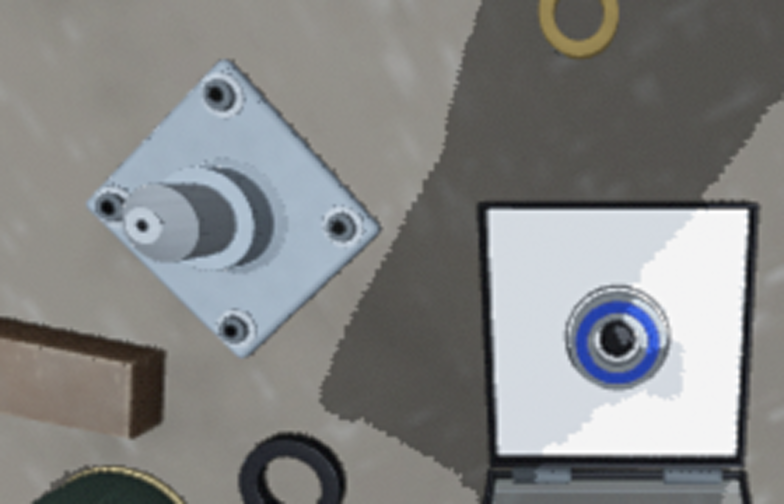

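The crop shows the heavy stub tip at (142,226) and the bearing centred in the open case at (617,338). I'll descend and grip.

Request:
{"method": "send_rows", "body": {"plan": "1.25 0.27 4 0 0 0 6; 0 0 4.5 0 0 0 6; 0 0 4.5 0 0 0 6; 0 0 4 0 0 0 6; 0 0 2.9 0 0 0 6"}}

```text
time: 6.3
position: [484.6, 402.8, 12.4]
orientation: [179.9, -0.1, -116.2]
wrist_force: [0.0, -0.8, -1.3]
width: 59.9
finger_force: 0.0
```

Request:
{"method": "send_rows", "body": {"plan": "0 0 0 0 0 0 6; 0 0 0 0 0 0 3; 0 0 0 0 0 0 3; 0 0 0 0 0 0 3; 0 0 0 0 0 0 3", "squeeze": 30}}

```text
time: 6.8
position: [485.3, 402.9, 16.2]
orientation: [-180.0, 0.1, -116.2]
wrist_force: [-0.7, 0.1, -1.5]
width: 39.7
finger_force: 30.3
```

Request:
{"method": "send_rows", "body": {"plan": "0 0 -1 0 0 0 3; 0 0 -4 0 0 0 3; 0 0 -4.5 0 0 0 3; 0 0 -4.5 0 0 0 3; 0 0 0 0 0 0 3"}}

```text
time: 7.3
position: [487.1, 404.1, 163.3]
orientation: [-179.7, 0.6, -116.2]
wrist_force: [0.3, 0.5, -1.3]
width: 40.2
finger_force: 30.8
```

```bash
python3 - <<'E'
from h import *
st(); 
for n,p in dict(L=(579.5,153.5),H=(611.5,281.5)).items(): delta((*p,155)); delta((*p,155),-90)
E
```

```text
7.3 [487.1 404.1 163.3] [-179.66    0.56 -116.21] F [ 0.3  0.5 -1.3] w 40.2 g 30.8 q [ 32.  24.   5.  70.   0. -32.]
turn [0. 0. 0.] shift cm [ 18.412 -19.352   0.763]
turn [-0.0081  0.0082 -0.4575] shift cm [25.062 -9.236  0.826]
turn [0. 0. 0.] shift cm [  5.515 -16.569   0.871]
turn [-0.0081  0.0082 -0.4575] shift cm [ 12.262 -12.436   0.826]
```

Request:
{"method": "send_rows", "body": {"plan": "2.4 -3.2 0.1 0 0 0 3; 2.4 -3.2 0.1 0 0 0 3; 2.4 -3.2 0.1 0 0 0 3; 2.4 -3.2 0.1 0 0 0 3; 2.4 -3.2 0.1 0 0 0 3"}}

```text
time: 7.8
position: [575.8, 222.8, 150.7]
orientation: [-180.0, 0.0, -116.2]
wrist_force: [0.7, 0.2, -1.4]
width: 39.8
finger_force: 30.7
```

Request:
{"method": "send_rows", "body": {"plan": "2.4 -3.3 0.1 0 0 0 3; 0 0 0 0 0 0 3; 0 0 0 0 0 0 3; 0 0 0 0 0 0 3; 0 0 0 0 0 0 3"}}

```text
time: 8.3
position: [593.9, 189.3, 149.6]
orientation: [180.0, 0.0, -116.1]
wrist_force: [0.6, 0.1, -1.7]
width: 39.5
finger_force: 30.8
```

```bash
python3 - <<'E'
from h import *
st(); snap("wrist","w3",scale=1.5)
K,E,_=load("w3"); print(proj(K,E,(579.5,153.5,66)),proj(K,E,(579.5,153.5,32)),proj(K,E,T()[0]+[0,0,6]))
E
```

```text
8.3 [593.9 189.3 149.6] [ 1.8000e+02  1.0000e-02 -1.1613e+02] F [ 0.6  0.1 -1.7] w 39.5 g 30.8 q [ 10.  24.   3.  69.   0. -54.]
[254.19244454 154.82228514] [254.68495317 148.4995079 ] [257.4966374  252.35960016]
```

View pics/w3.png

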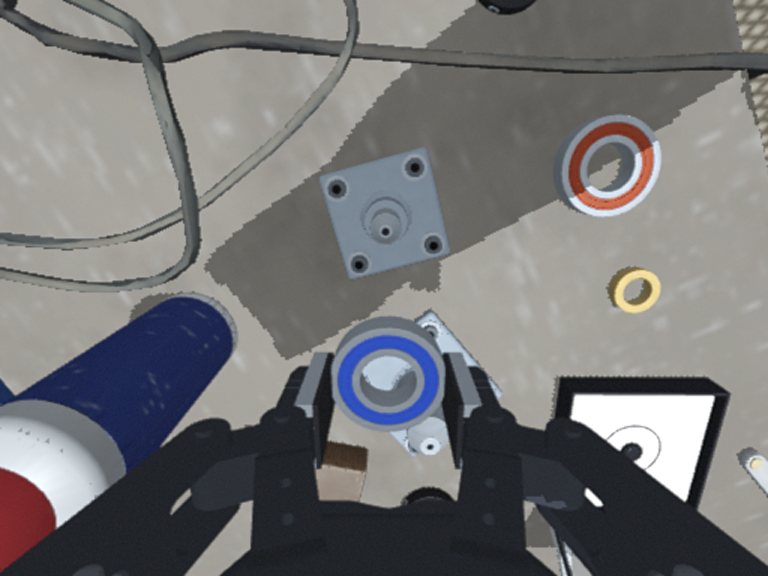

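The held bearing's seal is centred near (388,381) in the 1.5x image, and the light stub's tip is at (385,231), both clear. I'll work out the relative offset in the same camera so the calibration error cancels.

```bash
python3 - <<'E'
from h import *
p,R,o=T(); 
b=el("w3","(S>100)&(H>100)&(H<130)",259,254,45,p[2]+10,"held")
K,E,im=load("w3")
t=unproj(K,E,385/1.5,231/1.5,66); s=np.array([unproj(K,E,u/1.5,v/1.5,14) for u,v in[(336,189),(415,167),(433,245),(359,264)]]).mean(0)
print(t,s,"hand off",R.T@(b-p))
for q in(t,s): d=q-b; print((R.T@np.array([d[0],d[1],0])/10).round(3))
el("w3","(S>100)&(H>14)&(H<35)",423,194,25,10,"brass"); el("w3","(S>110)&((H<12)|(H>170))",405,110,40,16,"redH")
E
```

```text
held 258.3 252.8 [592.6 187.7 159.6] r~ 16.0
[577.39716498 153.78522545  66.        ] [577.12266283 153.7556137   14.        ] hand off [  2.00275524   0.45352114 -10.00028077]
[ 3.716e+00 -1.260e-01 -1.000e-03]
[ 3.73e+00 -1.03e-01 -1.00e-03]
brass 419.8 191.5 [444.8 273.9  10. ] r~ 12.9
redH 406.9 110.3 [435.4 186.7  16. ] r~ 24.5
```

Request:
{"method": "send_rows", "body": {"plan": "1.86 -0.06 0 0 0 0 3; 1.86 -0.06 2 0 0 0 3; 0 0 3 0 0 0 3; 0 0 1.9 0 0 0 3; 0 0 0 0 0 0 3"}}

```text
time: 8.85
position: [577.2, 154.8, 78.1]
orientation: [179.8, -0.1, -116.2]
wrist_force: [-0.1, 0.4, -0.8]
width: 39.8
finger_force: 30.7
```

```bash
python3 - <<'E'
from h import *
st(); snap("wrist","w4",crop=(190,180,330,300),scale=4)
p,R,o=T()
b=el("w4","(S>100)&(H>100)&(H<130)",259,254,45,p[2]+10,"held")
E
```

```text
8.85 [577.2 154.8  78.1] [ 1.7979e+02 -1.4000e-01 -1.1616e+02] F [-0.1  0.4 -0.8] w 39.8 g 30.7 q [  7.  24.  -8.  58.   0. -57.]
held 258.3 252.8 [575.6 152.4  89.8] r~ 15.8
```

View pics/w4.png

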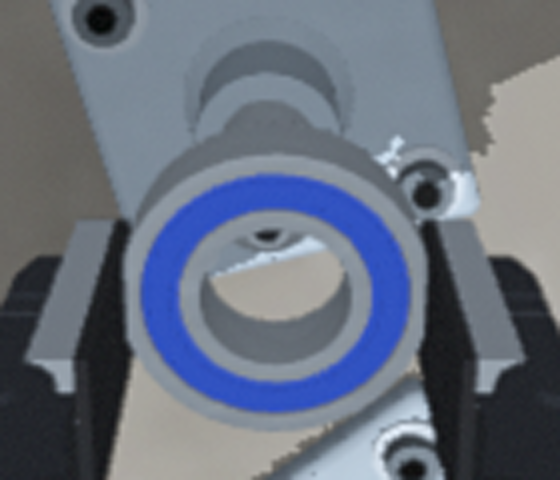

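The tip shows through the bore at crop (267,236), i.e. pixel (256.8,239).

```bash
python3 - <<'E'
from h import *
st();p,R,o=T();K,E,im=load("w4")
t=unproj(K,E,256.75,239.,66);b=unproj(K,E,258.3,252.8,p[2]+10);print(t,b)
d=t-b;print((R.T@np.array([d[0],d[1],0])/10).round(3))
E
```

```text
8.9 [578.2 154.9  79.8] [ 1.7990e+02 -7.0000e-02 -1.1615e+02] F [ 0.3 -0.6 -1.1] w 40.1 g 30.8 q [  7.  24.  -8.  58.   0. -57.]
[578.09238792 155.50760023  66.        ] [575.59850904 152.36855378  89.77956925]
[-0.392 -0.085 -0.001]
```

Request:
{"method": "send_rows", "body": {"plan": "-0.2 -0.08 0.8 0 0 0 3; 0 0 0.7 0 0 0 3; 0 0 0 0 0 0 3; 0 0 0 0 0 0 3; 0 0 0 0 0 0 3"}}

```text
time: 9.4
position: [580.9, 155.8, 65.8]
orientation: [-180.0, 0.0, -116.2]
wrist_force: [0.0, -0.8, -0.1]
width: 39.9
finger_force: 30.8
```

```bash
python3 - <<'E'
from h import *
st();p,R,o=T(); snap("wrist","w5",crop=(210,190,310,290),scale=5);st()
b=el("w5","(S>100)&(H>100)&(H<130)",259,254,45,p[2]+10,"held")
K,E,im=load("w5");print("tip if centred",proj(K,E,(b[0],b[1],66)))
E
```

```text
9.4 [580.9 155.8  65.8] [-1.7997e+02  2.0000e-02 -1.1622e+02] F [ 0.  -0.8 -0.1] w 39.9 g 30.8 q [  7.  25.  -9.  56.  -0. -57.]
9.45 [580.9 155.7  65.8] [-1.7997e+02  2.0000e-02 -1.1622e+02] F [ 0.3 -0.3 -0.9] w 40.2 g 30.8 q [  7.  25.  -9.  56.  -0. -57.]
held 258.3 252.8 [579.6 154.2  75.8] r~ 16.0
tip if centred [258.33732968 244.11204469]
```

View pics/w5.png

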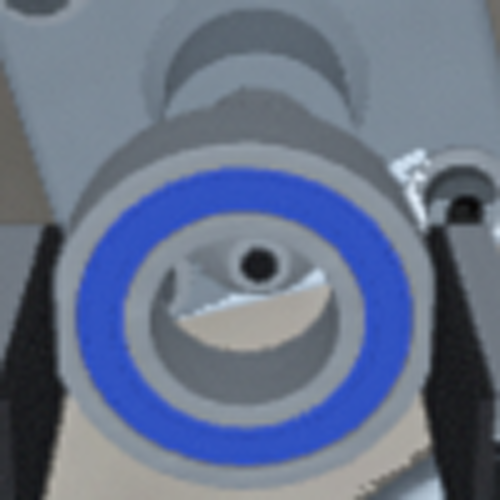

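The tip is visible inside the bore at crop (258,264), i.e. pixel (261.6,242.8), against (258.3,244.1) if centred. The correction is about +1.5 mm in tool y and +0.6 mm in tool x.

Request:
{"method": "send_rows", "body": {"plan": "0.06 0.15 0 0 0 0 3; 0 0 0 0 0 0 3; 0 0 0.4 0 0 0 3; 0 0 0.4 0 0 0 3; 0 0 0 0 0 0 3"}}

```text
time: 9.95
position: [578.7, 155.8, 56.6]
orientation: [179.9, -0.0, -116.2]
wrist_force: [-1.0, -0.9, 0.5]
width: 39.7
finger_force: 30.8
```

Request:
{"method": "send_rows", "body": {"plan": "0 0 0.3 0 0 0 3; 0 0 0.3 0 0 0 3; 0 0 0.3 0 0 0 3; 0 0 0 0 0 0 3; 0 0 0 0 0 0 3"}}

```text
time: 10.45
position: [579.0, 155.9, 48.3]
orientation: [180.0, -0.0, -116.2]
wrist_force: [-0.2, 0.6, -0.9]
width: 40.1
finger_force: 30.8
```

```bash
python3 - <<'E'
from h import *
st(); snap("wrist","w6")
E
```

```text
10.45 [579.  155.9  48.3] [ 1.7999e+02 -1.0000e-02 -1.1622e+02] F [-0.2  0.6 -0.9] w 40.1 g 30.8 q [  7.  26. -10.  54.  -0. -57.]
```

Request:
{"method": "send_rows", "body": {"plan": "0 0 0.4 0 0 0 3; 0 0 0.4 0 0 0 3; 0 0 0.4 0 0 0 3; 0 0 0.1 0 0 0 3; 0 0 0 0 0 0 3"}}

```text
time: 11.0
position: [579.0, 155.9, 35.1]
orientation: [180.0, -0.0, -116.2]
wrist_force: [0.2, -0.1, -1.0]
width: 39.8
finger_force: 30.8
```

Request:
{"method": "send_rows", "body": {"plan": "0 0 0 0 0 0 3; 0 0 0 0 0 0 6; 0 0 0 0 0 0 6; 0 0 0 0 0 0 6; 0 0 0 0 0 0 6"}}

```text
time: 11.5
position: [579.2, 155.9, 35.5]
orientation: [-180.0, 0.0, -116.2]
wrist_force: [0.0, -0.1, -0.9]
width: 60.1
finger_force: 0.0
```

Request:
{"method": "send_rows", "body": {"plan": "0 0 -2 0 0 0 6; 0 0 -4 0 0 0 6; 0 0 -4.5 0 0 0 6; 0 0 0 0 0 0 6; 0 0 0 0 0 0 6"}}

```text
time: 12.0
position: [579.6, 156.0, 141.5]
orientation: [-179.9, 0.1, -116.2]
wrist_force: [-0.6, 0.5, -1.2]
width: 60.0
finger_force: 0.0
```

```bash
python3 - <<'E'
from h import *
st(); snap("wrist","w7")
p=el("w7","(S>100)&(H>100)&(H<130)",258,200,45,44,"seal on stub z44")
K,E,im=load("w7");print(proj(K,E,(579,155,66)))
delta((442.5,277,110))
E
```

```text
12.0 [579.6 156.  141.5] [-1.7988e+02  8.0000e-02 -1.1622e+02] F [-0.6  0.5 -1.2] w 60.0 g 0.0 q [  7.  22.  -2.  66.   0. -57.]
seal on stub z44 259.0 192.4 [578.  154.6  44. ] r~ 17.2
[258.1050244  201.36087747]
turn [0. 0. 0.] shift cm [-4.843 17.591  3.017]
```

Request:
{"method": "send_rows", "body": {"plan": "-0.97 3.52 0 0 0 0 5; -0.97 3.52 0.7 0 0 0 5; -0.97 3.52 0.8 0 0 0 5; -0.97 3.52 0.8 0 0 0 5; -0.97 3.52 0.7 0 0 0 5"}}

```text
time: 12.55
position: [440.6, 277.5, 108.5]
orientation: [179.9, -0.1, -116.2]
wrist_force: [0.4, 0.1, 0.7]
width: 50.1
finger_force: 0.0
```

Request:
{"method": "send_rows", "body": {"plan": "0 0 0 0 0 0 5; 0 0 0 0 0 0 5; 0 0 0 0 0 0 5; 0 0 0 0 0 0 5; 0 0 0 0 0 0 5"}}

```text
time: 13.05
position: [443.3, 276.5, 110.2]
orientation: [-180.0, -0.0, -116.3]
wrist_force: [-0.4, -1.0, -0.3]
width: 49.8
finger_force: 0.0
```

```bash
python3 - <<'E'
from h import *
st(); snap("wrist","w8")
K,E,im=load("w8");c=proj(K,E,(442,277.5,10)).astype(int);print(c)
p=el("w8","(S>90)&(H>12)&(H<35)",c[0],c[1],40,10,"brass")
delta((p[0],p[1],3),-116.2)
E
```

```text
13.05 [443.3 276.5 110.2] [-180.    -0.  -116.3] F [-0.4 -1.  -0.3] w 49.8 g 0.0 q [ 23.  16. -16.  59.  -0. -41.]
[259 193]
brass 260.6 193.4 [440.9 277.4  10. ] r~ 15.7
turn [-0.     -0.     -0.0016] shift cm [ 0.028  0.244 10.728]
```

Request:
{"method": "send_rows", "body": {"plan": "0.03 0.24 3 0 0 0 5; 0 0 3.5 0 0 0 5; 0 0 2.5 0 0 0 5; 0 0 1.7 0 0 0 5; 0 0 0 0 0 0 5"}}

```text
time: 13.6
position: [439.3, 277.0, 1.4]
orientation: [179.9, -0.2, -116.3]
wrist_force: [0.7, 0.0, -0.6]
width: 49.9
finger_force: 0.0
```

Request:
{"method": "send_rows", "body": {"plan": "0 0 0 0 0 0 2; 0 0 0 0 0 0 2; 0 0 0 0 0 0 2; 0 0 0 0 0 0 2; 0 0 0 0 0 0 2"}}

```text
time: 14.1
position: [441.0, 278.1, 4.3]
orientation: [-179.9, 0.1, -116.2]
wrist_force: [-1.0, -0.8, 7.2]
width: 29.4
finger_force: 30.3
```

```bash
python3 - <<'E'
from h import *
st();delta((579.2,155.7,115))
E
```

```text
14.1 [441.  278.1   4.3] [-1.7992e+02  8.0000e-02 -1.1622e+02] F [-1.  -0.8  7.2] w 29.4 g 30.3 q [ 23.  22. -25.  43.  -0. -41.]
turn [0. 0. 0.] shift cm [  4.862 -17.824 -11.053]
```

Request:
{"method": "send_rows", "body": {"plan": "0 0 -2 0 0 0 2; 0 0 -4 0 0 0 2; 0 0 -4.1 0 0 0 2; 1 -3.5 -1 0 0 0 2; 1 -3.5 0 0 0 0 2"}}

```text
time: 14.6
position: [495.6, 229.4, 117.3]
orientation: [-179.8, 0.2, -116.1]
wrist_force: [0.4, 0.4, -1.4]
width: 29.4
finger_force: 29.8
```

Request:
{"method": "send_rows", "body": {"plan": "1 -3.6 0 0 0 0 2; 1 -3.6 0 0 0 0 2; 0.86 -3.6 0 0 0 0 2; 0 0 1.5 0 0 0 2; 0 0 1.5 0 0 0 2"}}

```text
time: 15.1
position: [579.5, 154.6, 84.0]
orientation: [-180.0, 0.0, -116.3]
wrist_force: [-1.1, 0.3, -0.4]
width: 29.4
finger_force: 29.9
```

Request:
{"method": "send_rows", "body": {"plan": "0 0 0.8 0 0 0 2; 0 0 0 0 0 0 2; 0 0 0 0 0 0 2; 0 0 0 0 0 0 2; 0 0 0 0 0 0 2"}}

```text
time: 15.6
position: [578.8, 156.0, 77.2]
orientation: [-179.9, 0.0, -116.2]
wrist_force: [1.0, 0.4, -0.5]
width: 29.5
finger_force: 29.9
```

```bash
python3 - <<'E'
from h import *
st();p,R,o=T(); snap("wrist","w9",crop=(190,150,330,290),scale=4)
b=el("w9","(S>90)&(H>12)&(H<35)",259,252,45,p[2]+6.,"held")
K,E,im=load("w9")
print("tip if centred",(proj(K,E,(b[0],b[1],66))),"seal if centred",proj(K,E,(b[0],b[1],44)))
el("w9","(S>100)&(H>100)&(H<130)",258,220,60,44,"seal")
delta((579.2,155.7,66))
E
```

```text
15.6 [578.8 156.   77.2] [-1.7994e+02  4.0000e-02 -1.1619e+02] F [ 1.   0.4 -0.5] w 29.5 g 29.9 q [  7.  24.  -8.  58.   0. -57.]
held 258.3 250.1 [577.8 154.9  83.2] r~ 15.4
tip if centred [258.27723102 236.05842493] seal if centred [258.29887511 221.59185333]
seal 258.0 221.0 [577.8 154.4  44. ] r~ 16.5
turn [0. 0. 0.] shift cm [-1.000e-03 -4.600e-02  1.105e+00]
```

View pics/w9.png

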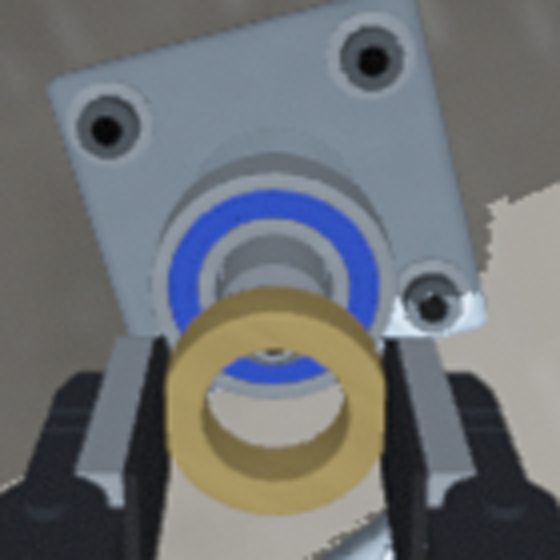

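The bearing sits flat on the light stub, and the tip at crop (273,350) lies within about 0.6 mm of the brass collar's axis. I'll lower it.

Request:
{"method": "send_rows", "body": {"plan": "-0.05 0 0.5 0 0 0 2; 0 0 0.5 0 0 0 2; 0 0 0.4 0 0 0 2; 0 0 0.3 0 0 0 2; 0 0 0 0 0 0 2"}}

```text
time: 16.15
position: [578.4, 155.2, 58.9]
orientation: [-180.0, -0.1, -116.3]
wrist_force: [-2.1, -7.4, 1.0]
width: 29.8
finger_force: 30.4
```

Request:
{"method": "send_rows", "body": {"plan": "0 0 0.3 0 0 0 2; 0 0 0.3 0 0 0 2; 0 0 0.3 0 0 0 2; 0 0 0.1 0 0 0 2; 0 0 0 0 0 0 2"}}

```text
time: 16.65
position: [578.1, 154.3, 49.1]
orientation: [-180.0, -0.2, -116.3]
wrist_force: [-3.5, -9.9, 4.1]
width: 29.4
finger_force: 30.6
```

Request:
{"method": "send_rows", "body": {"plan": "0.08 0 0 0 0 0 2; 0 0 0.1 0 0 0 2; 0 0 0 0 0 0 2; 0 0 0 0 0 0 5; 0 0 0 0 0 0 5"}}

```text
time: 17.15
position: [578.4, 155.5, 48.2]
orientation: [180.0, 0.0, -116.2]
wrist_force: [-0.4, 0.8, -0.1]
width: 49.7
finger_force: 0.0
```

Request:
{"method": "send_rows", "body": {"plan": "0 0 0 0 0 0 5; 0 0 -2 0 0 0 5; 0 0 -4 0 0 0 7; 0 0 -4 0 0 0 8.5; 0 0 0 0 0 0 8.5"}}

```text
time: 17.65
position: [580.8, 156.0, 153.8]
orientation: [-179.6, 0.3, -116.2]
wrist_force: [0.5, 0.3, -0.2]
width: 85.1
finger_force: 0.0
```

```bash
python3 - <<'E'
from h import *
st(); snap("wrist","w10"); snap("scene","s10",crop=(220,150,350,270),scale=1)
p=el("w10","(S>90)&(H>12)&(H<35)",259,195,45,54,"brass on stub z54")
a=cv2.resize(load("w10")[2][130:270,180:340],None,fx=2.5,fy=2.5); b=cv2.resize(cv2.imread("pics/s10.png"),None,fx=3,fy=350/120)
cv2.imwrite("pics/m10.png",np.hstack([a,b]))
delta((436,186,100));delta((436,186,100),-116.2-30)
E
```

```text
17.65 [580.8 156.  153.8] [-179.59    0.29 -116.2 ] F [ 0.5  0.3 -0.2] w 85.1 g 0.0 q [  7.  21.  -1.  67.   0. -57.]
brass on stub z54 260.9 189.9 [577.5 154.   54. ] r~ 15.3
turn [0. 0. 0.] shift cm [ 3.591 14.16   4.884]
turn [-0.0012  0.0017  0.5235] shift cm [10.18  10.465  4.911]
```

View pics/m10.png

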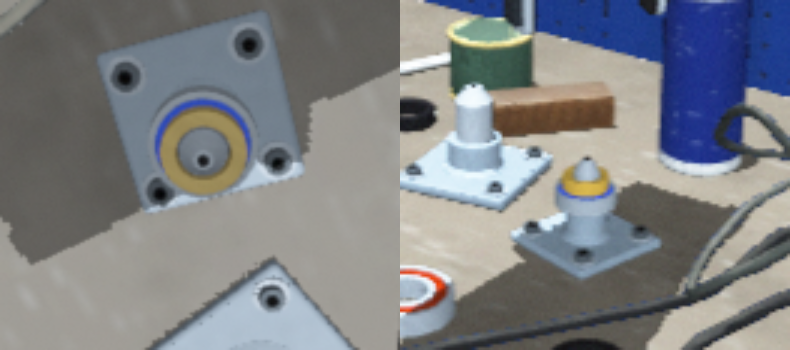

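The brass collar sits flat and concentric on the small bearing, and the can is untouched. Next is the large bearing.

Request:
{"method": "send_rows", "body": {"plan": "0.9 3.54 0 0 0 0 8.5; 0.9 3.54 1 0 0 0 8.5; 0.9 3.54 2 0 0 0 8.5; 0.9 3.54 1.5 0 0 0 8.5; 0 0 0 0 0 0 8.5"}}

```text
time: 18.25
position: [428.8, 185.7, 100.2]
orientation: [179.6, -0.3, -116.1]
wrist_force: [-0.1, -0.4, -0.4]
width: 85.3
finger_force: 0.0
```

Request:
{"method": "send_rows", "body": {"plan": "0 0 0 0 0 0 8.5; 0 0 0 0 0 0 8.5; 0 0 0 0 0 0 8.5; 0 0 0 0 0 0 8.5; 0 0 0 0 0 0 8.5"}}

```text
time: 18.75
position: [436.0, 185.5, 103.3]
orientation: [-180.0, 0.0, -116.3]
wrist_force: [-0.3, 0.9, -0.2]
width: 85.0
finger_force: 0.0
```

```bash
python3 - <<'E'
from h import *
st(); snap("wrist","w11")
K,E,im=load("w11");c=proj(K,E,(436,186,16)).astype(int);print(c)
p=el("w11","(S>110)&((H<12)|(H>170))",c[0],c[1],70,16,"red")
delta((p[0],p[1],1),-116.2)
E
```

```text
18.75 [436.  185.5 103.3] [-180.      0.   -116.25] F [-0.3  0.9 -0.2] w 85.0 g 0.0 q [ 13.  12. -22.  56.   0. -51.]
[257 198]
red 258.7 199.1 [435.7 186.6  16. ] r~ 24.7
turn [-0.      0.     -0.0007] shift cm [-0.088  0.064 10.234]
```

Request:
{"method": "send_rows", "body": {"plan": "-0.09 0.06 3 0 0 0 8.5; 0 0 3 0 0 0 8.5; 0 0 2.6 0 0 0 8.5; 0 0 1.6 0 0 0 8.5; 0 0 0 0 0 0 8.5"}}

```text
time: 19.3
position: [434.1, 186.4, -0.4]
orientation: [179.8, -0.1, -116.2]
wrist_force: [-0.9, -0.1, 1.2]
width: 84.8
finger_force: 0.0
```

Request:
{"method": "send_rows", "body": {"plan": "0 0 0 0 0 0 8.5; 0 0 0 0 0 0 5; 0 0 0 0 0 0 5; 0 0 0 0 0 0 5; 0 0 0 0 0 0 5", "squeeze": 40}}

```text
time: 19.8
position: [436.2, 186.9, 2.7]
orientation: [-179.9, 0.1, -116.2]
wrist_force: [-0.5, -0.3, 6.0]
width: 59.1
finger_force: 41.7
```

Request:
{"method": "send_rows", "body": {"plan": "0 0 0 0 0 0 5; 0 0 -2 0 0 0 5; 0 0 -4 0 0 0 5; 0 0 -4.5 0 0 0 5; 0 0 -2 0 0 0 5"}}

```text
time: 20.3
position: [436.5, 187.1, 130.6]
orientation: [-179.8, 0.2, -116.2]
wrist_force: [1.2, 0.9, -1.8]
width: 59.2
finger_force: 45.1
```

```bash
python3 - <<'E'
from h import *
st();delta((611.5,282.5,125)); delta((611.5,282.5,125),-90)
E
```

```text
20.3 [436.5 187.1 130.6] [-179.76    0.2  -116.21] F [ 1.2  0.9 -1.8] w 59.2 g 45.1 q [ 13.  10. -20.  59.   0. -51.]
turn [0. 0. 0.] shift cm [-16.284 -11.483   0.667]
turn [-0.0048  0.0024 -0.4574] shift cm [ -9.539 -17.497   0.563]
```

Request:
{"method": "send_rows", "body": {"plan": "-3.3 -2.3 0 0 0 0 5; -3.3 -2.3 0 0 0 0 5; -3.3 -2.3 0 0 0 0 5; -3.3 -2.3 0 0 0 0 5; -3.1 -2.2 1 0 0 0 5"}}

```text
time: 20.8
position: [611.6, 283.7, 118.1]
orientation: [-179.9, 0.1, -116.2]
wrist_force: [0.5, -0.6, -1.3]
width: 58.8
finger_force: 45.1
```

Request:
{"method": "send_rows", "body": {"plan": "0 0 2 0 0 0 5; 0 0 1 0 0 0 5; 0 0 0 0 0 0 5; 0 0 0 0 0 0 5; 0 0 0 0 0 0 5"}}

```text
time: 21.3
position: [609.7, 282.5, 88.0]
orientation: [-179.9, 0.1, -116.2]
wrist_force: [0.4, -0.4, -1.4]
width: 59.1
finger_force: 45.1
```

```bash
cat >> h.py <<'E'
def tip(fn,b,bz,ztip,r=9):
    """darkest small spot (centre hole in the axle tip) near where it must be"""
    K,E,im=load(fn);g=cv2.GaussianBlur(cv2.cvtColor(im,cv2.COLOR_BGR2GRAY),(3,3),0).astype(float)
    c=proj(K,E,(b[0],b[1],ztip));m=np.zeros(g.shape,np.uint8);cv2.circle(m,(int(round(c[0])),int(round(c[1]))),r,1,-1)
    bh=cv2.morphologyEx(g.astype(np.uint8),cv2.MORPH_BLACKHAT,np.ones((7,7),np.uint8)).astype(float)*m
    ys,xs=np.where(bh>.6*bh.max());print("blackhat",bh.max(),"n",len(xs),"spread",xs.std().round(1),ys.std().round(1))
    u=np.array([xs.mean(),ys.mean()]);t=unproj(K,E,*u,ztip);print("tip px",u.round(1),"centred would be",c.round(1));R=T()[1]
    print("shift tool cm",(R.T@np.array([t[0]-b[0],t[1]-b[1],0])/10).round(3))
E
python3 - <<'E'
from h import *
st();p,R,o=T(); snap("wrist","w12",crop=(160,130,360,290),scale=4)
b=el("w12","(S>110)&((H<12)|(H>170))",258,250,70,p[2]+13.3,"held")
tip("w12",b,0,76)
E
```

```text
21.3 [609.7 282.5  88. ] [-1.7992e+02  7.0000e-02 -1.1623e+02] F [ 0.4 -0.4 -1.4] w 59.1 g 45.1 q [ 18.  30.   4.  64.   0. -46.]
held 258.3 257.6 [608.8 281.8 101.3] r~ 23.2
blackhat 84.0 n 25 spread 1.5 1.3
tip px [256.4 239. ] centred would be [258.3 236. ]
shift tool cm [-0.201 -0.12   0.   ]
```

View pics/w12.png

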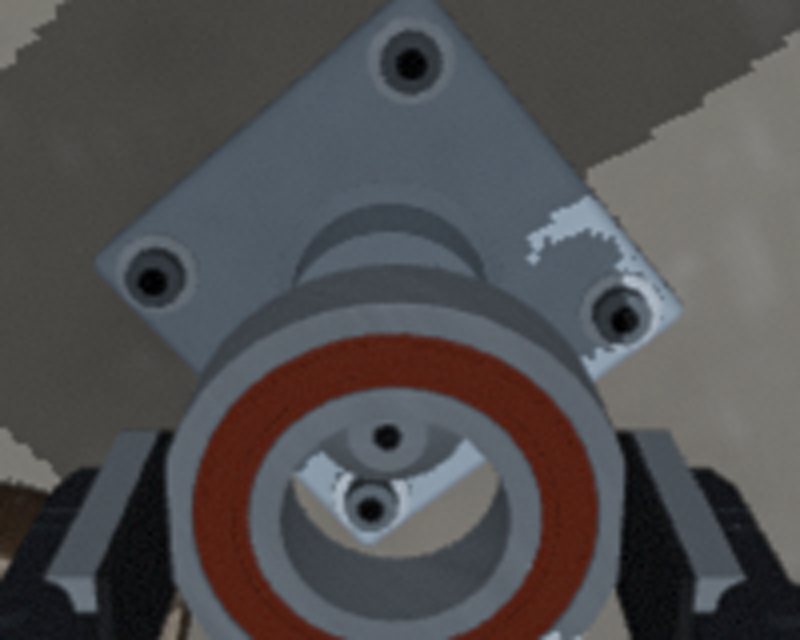

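The large bearing is held over the heavy stub, and the tip hole shows through the bore at (256.8,239.2). A shift of about (-1.5,-1.1) mm is needed, and I'll recheck lower down.

Request:
{"method": "send_rows", "body": {"plan": "-0.15 -0.11 0.5 0 0 0 5; 0 0 0.5 0 0 0 5; 0 0 0.3 0 0 0 5; 0 0 0 0 0 0 5; 0 0 0 0 0 0 5"}}

```text
time: 21.85
position: [611.2, 283.4, 73.2]
orientation: [180.0, -0.0, -116.2]
wrist_force: [0.4, 0.2, -2.5]
width: 59.3
finger_force: 45.1
```

```bash
python3 - <<'E'
from h import *
st();p,R,o=T(); snap("wrist","w13")
b=el("w13","(S>110)&((H<12)|(H>170))",258,250,70,p[2]+13.3,"held")
tip("w13",b,0,76);st()
E
```

```text
21.85 [611.2 283.4  73.2] [ 1.7999e+02 -2.0000e-02 -1.1622e+02] F [ 0.4  0.2 -2.5] w 59.3 g 45.1 q [ 18.  31.   4.  62.  -0. -46.]
held 258.3 257.6 [610.4 282.7  86.5] r~ 23.2
blackhat 75.0 n 29 spread 1.5 1.5
tip px [257.7 248.6] centred would be [258.3 247.8]
shift tool cm [-0.047 -0.033 -0.   ]
21.9 [611.3 283.5  73.4] [ 180.     -0.   -116.22] F [-0.1 -0.2 -1.3] w 58.9 g 45.1 q [ 18.  31.   4.  62.   0. -46.]
```

Request:
{"method": "send_rows", "body": {"plan": "-0.01 -0.03 0.4 0 0 0 5; 0 0 0.4 0 0 0 5; 0 0 0.4 0 0 0 5; 0 0 0.3 0 0 0 5; 0 0 0 0 0 0 5"}}

```text
time: 22.4
position: [611.3, 283.3, 57.6]
orientation: [180.0, -0.0, -116.2]
wrist_force: [1.1, -1.1, -2.6]
width: 59.4
finger_force: 45.0
```

Request:
{"method": "send_rows", "body": {"plan": "0 0 0.3 0 0 0 5; 0 0 0.3 0 0 0 5; 0 0 0.3 0 0 0 5; 0 0 0.3 0 0 0 5; 0 0 0 0 0 0 5"}}

```text
time: 22.9
position: [611.5, 283.4, 45.8]
orientation: [180.0, -0.0, -116.2]
wrist_force: [-0.8, -1.7, -3.5]
width: 59.1
finger_force: 45.0
```

Sliding freely, so I'll bring it down to the shoulder and release.

Request:
{"method": "send_rows", "body": {"plan": "0 0 0.3 0 0 0 5; 0 0 0.3 0 0 0 5; 0 0 0.2 0 0 0 5; 0 0 0 0 0 0 5; 0 0 0 0 0 0 5"}}

```text
time: 23.4
position: [611.6, 283.5, 38.2]
orientation: [180.0, -0.0, -116.2]
wrist_force: [0.1, -0.7, -2.9]
width: 58.7
finger_force: 45.0
```

Request:
{"method": "send_rows", "body": {"plan": "0 0 0 0 0 0 7.5; 0 0 0 0 0 0 7.5; 0 0 0 0 0 0 7.5; 0 0 0 0 0 0 7.5; 0 0 -2 0 0 0 7.5"}}

```text
time: 23.9
position: [610.2, 283.0, 56.2]
orientation: [179.8, -0.2, -116.2]
wrist_force: [-0.2, 0.3, -0.7]
width: 74.8
finger_force: 0.0
```

Request:
{"method": "send_rows", "body": {"plan": "0 0 -4 0 0 0 7.5; 0 0 -4 0 0 0 7.5; 0 0 0 0 0 0 7.5; 0 0 0 0 0 0 7.5; 0 0 0 0 0 0 7.5"}}

```text
time: 24.4
position: [611.1, 283.3, 137.4]
orientation: [179.9, -0.1, -116.2]
wrist_force: [-0.0, 0.6, 0.0]
width: 75.0
finger_force: 0.0
```

```bash
python3 - <<'E'
from h import *
st(); snap("wrist","w14")
K,E,im=load("w14");c=proj(K,E,(611,283,50)).astype(int)
el("w14","(S>110)&((H<12)|(H>170))",c[0],c[1],70,50,"on stub z50")
delta((451,57,140));delta((451,57,140),-116.2+26);
E
```

```text
24.4 [611.1 283.3 137.4] [ 1.7994e+02 -5.0000e-02 -1.1622e+02] F [-0.   0.6  0. ] w 75.0 g 0.0 q [ 18.  29.  10.  71.   0. -46.]
on stub z50 257.9 198.0 [610.9 283.2  50. ] r~ 24.9
turn [0. 0. 0.] shift cm [27.368  4.356 -0.249]
turn [ 0.0018 -0.0011 -0.454 ] shift cm [22.685 15.918 -0.295]
```

```bash
python3 - <<'E'
from h import *
K,E,_=load("top0");K2,E2,_=load("scene0");s=1.5625
for u,v in[(497,447),(560,350),(588,500),(605,420)]:
    print((u,v),[(z,unproj(K,E,u/s,v/s,z)[:2].round(),(proj(K2,E2,unproj(K,E,u/s,v/s,z))*s).round()) for z in(5,40,80)])
E
```

```text
(497, 447) [(5, array([445., 118.]), array([393., 416.])), (40, array([444., 123.]), array([389., 388.])), (80, array([443., 129.]), array([384., 356.]))]
(560, 350) [(5, array([581.,  45.]), array([512., 389.])), (40, array([575.,  52.]), array([505., 364.])), (80, array([568.,  61.]), array([497., 334.]))]
(588, 500) [(5, array([391.,  -3.]), array([451., 483.])), (40, array([392.,   7.]), array([445., 449.])), (80, array([394.,  18.]), array([437., 410.]))]
(605, 420) [(5, array([495., -20.]), array([521., 442.])), (40, array([492.,  -9.]), array([513., 412.])), (80, array([489.,   2.]), array([504., 376.]))]
```

Request:
{"method": "send_rows", "body": {"plan": "3.9 0.62 0 0 0 0 6.5; 3.9 0.62 0 0 0 0 6.5; 3.9 0.62 0 0 0 0 6.5; 3.9 0.62 0 0 0 0 6.5; 3.9 0.62 0 0 0 0 6.5"}}

```text
time: 24.95
position: [496.0, 121.1, 137.2]
orientation: [179.9, -0.1, -116.2]
wrist_force: [1.1, -0.7, 0.9]
width: 64.6
finger_force: 0.0
```

Request:
{"method": "send_rows", "body": {"plan": "3.9 0.62 0 0 0 0 6.5; 4.1 0.65 1 0 0 0 6.5; 0 0 2.2 0 0 0 6.5; 0 0 0 0 0 0 6.5; 0 0 0 0 0 0 6.5"}}

```text
time: 25.45
position: [450.8, 56.2, 106.1]
orientation: [179.9, -0.0, -116.2]
wrist_force: [0.7, 0.8, -0.3]
width: 64.9
finger_force: 0.0
```

Request:
{"method": "send_rows", "body": {"plan": "0 0 0 0 0 0 6.5; 0 0 0 0 0 0 6.5; 0 0 0 0 0 0 6.5; 0 0 0 0 0 0 6.5; 0 0 0 0 0 0 6.5"}}

```text
time: 25.95
position: [451.0, 56.2, 106.5]
orientation: [-180.0, 0.0, -116.2]
wrist_force: [0.2, -0.2, -0.0]
width: 65.0
finger_force: 0.0
```

```bash
python3 - <<'E'
from h import *
st(); snap("wrist","w15")
K,E,im=load("w15");c=proj(K,E,(450.3,56,12)).astype(int);print(c)
p=el("w15","V<70",c[0],c[1],48,12,"black")
delta((p[0],p[1],3),-116.2)
E
```

```text
25.95 [451.   56.2 106.5] [-179.99    0.   -116.2 ] F [ 0.2 -0.2 -0. ] w 65.0 g 0.0 q [ -3.  10. -24.  56.  -0. -67.]
[258 195]
black 259.3 193.4 [448.8  55.   12. ] r~ 23.7
turn [-0.0001 -0.     -0.0001] shift cm [ 0.198  0.138 10.344]
```

Radius 23.7 mm matches collar_heavy (24 mm), so I'll grasp it.

Request:
{"method": "send_rows", "body": {"plan": "0.18 0.14 3 0 0 0 6.5; 0 0 3 0 0 0 6.5; 0 0 2.6 0 0 0 6.5; 0 0 1.6 0 0 0 6.5; 0 0 0 0 0 0 6.5"}}

```text
time: 26.5
position: [447.5, 55.1, 2.7]
orientation: [179.8, -0.1, -116.2]
wrist_force: [-0.6, 0.4, 0.1]
width: 64.9
finger_force: 0.0
```

Request:
{"method": "send_rows", "body": {"plan": "0 0 0 0 0 0 4; 0 0 0 0 0 0 4; 0 0 0 0 0 0 4; 0 0 0 0 0 0 4; 0 0 0 0 0 0 4", "squeeze": 35}}

```text
time: 27.0
position: [449.5, 55.0, 5.4]
orientation: [-179.9, 0.0, -116.2]
wrist_force: [-0.3, -0.1, 7.0]
width: 45.2
finger_force: 36.7
```

```bash
python3 - <<'E'
from h import *
st();delta((611.4,283.4,140))
E
```

```text
27.0 [449.5  55.    5.4] [-1.7989e+02  4.0000e-02 -1.1622e+02] F [-0.3 -0.1  7. ] w 45.2 g 36.7 q [ -4.  16. -34.  40.  -0. -67.]
turn [0. 0. 0.] shift cm [-27.653  -4.458 -13.43 ]
```

Request:
{"method": "send_rows", "body": {"plan": "0 0 -2 0 0 0 4; 0 0 -4 0 0 0 4; 0 0 -4 0 0 0 4; 0 0 -3.4 0 0 0 4; -3.9 -0.63 0 0 0 0 4"}}

```text
time: 27.5
position: [472.8, 85.7, 143.6]
orientation: [-179.6, 0.1, -116.4]
wrist_force: [0.4, 0.4, -1.6]
width: 45.3
finger_force: 36.3
```

Request:
{"method": "send_rows", "body": {"plan": "-3.9 -0.63 0 0 0 0 4; -3.9 -0.63 0 0 0 0 4; -3.9 -0.63 0 0 0 0 4; -3.9 -0.63 0 0 0 0 4; -3.9 -0.63 0 0 0 0 4"}}

```text
time: 28.0
position: [586.9, 249.8, 138.8]
orientation: [-180.0, 0.0, -116.2]
wrist_force: [0.7, -0.5, -0.9]
width: 45.5
finger_force: 36.3
```

Request:
{"method": "send_rows", "body": {"plan": "-4.2 -0.67 0 0 0 0 4; 0 0 2.5 0 0 0 4; 0 0 2 0 0 0 4; 0 0 0 0 0 0 4; 0 0 0 0 0 0 4"}}

```text
time: 28.5
position: [610.6, 282.9, 93.9]
orientation: [180.0, -0.0, -116.2]
wrist_force: [0.6, -0.1, -0.2]
width: 45.5
finger_force: 36.3
```

Request:
{"method": "send_rows", "body": {"plan": "0 0 0 0 0 0 4; 0 0 0 0 0 0 4; 0 0 0 0 0 0 4; 0 0 0 0 0 0 4; 0 0 0 0 0 0 4"}}

```text
time: 29.0
position: [610.8, 283.0, 93.7]
orientation: [-180.0, 0.0, -116.2]
wrist_force: [0.0, 0.3, -2.3]
width: 45.2
finger_force: 36.3
```

```bash
python3 - <<'E'
from h import *
st();p,R,o=T(); snap("wrist","w16")
b=p+R@np.array([1.5,0.3,0]);print(b)
tip("w16",b,0,76)
K,E,im=load("w16")
b=el("w16","V<70",258,252,38,p[2]+7,"black held (fingers may spoil)")
for dz in (7,): print(proj(K,E,p+R@np.array([1,0.4,-dz])))
E
```

```text
29.0 [610.8 283.   93.7] [-1.7998e+02  2.0000e-02 -1.1622e+02] F [ 0.   0.3 -2.3] w 45.2 g 36.3 q [ 18.  30.   5.  65.   0. -46.]
[609.84167875 281.74271738  93.67979214]
blackhat 62.0 n 22 spread 1.2 1.4
tip px [257.8 233.7] centred would be [258.1 231.3]
shift tool cm [-0.167 -0.021  0.   ]
black held (fingers may spoil) 258.0 252.0 [610.2 282.4 100.7] r~ 20.7
[258.25825366 251.65335277]
```

Request:
{"method": "send_rows", "body": {"plan": "-0.06 -0.04 0.8 0 0 0 4; 0 0 0.5 0 0 0 4; 0 0 0.4 0 0 0 4; 0 0 0 0 0 0 4; 0 0 0 0 0 0 4"}}

```text
time: 29.55
position: [611.3, 283.3, 76.2]
orientation: [180.0, -0.0, -116.2]
wrist_force: [0.2, 0.4, -0.2]
width: 45.2
finger_force: 36.3
```

```bash
python3 - <<'E'
from h import *
st(); snap("wrist","w17",crop=(190,190,330,310),scale=5)
E
```

```text
29.55 [611.3 283.3  76.2] [ 1.7998e+02 -2.0000e-02 -1.1622e+02] F [ 0.2  0.4 -0.2] w 45.2 g 36.3 q [ 18.  31.   4.  63.   0. -46.]
```

View pics/w17.png

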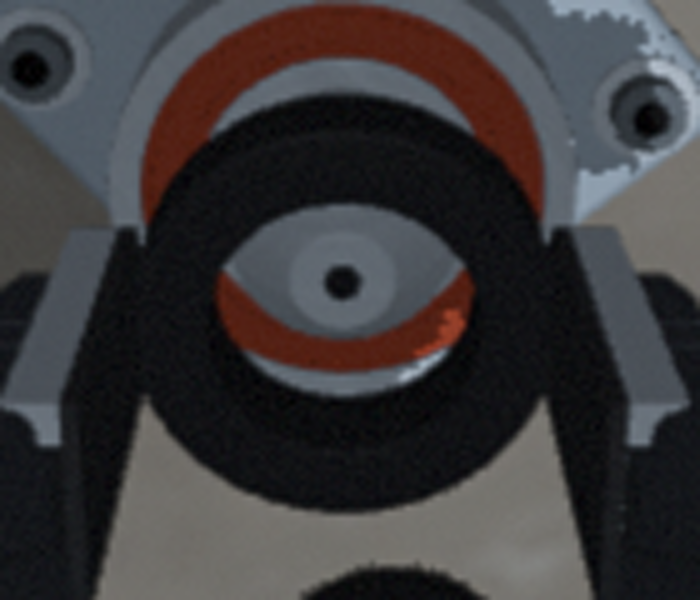

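The tip at (342,282) is concentric within about 0.6 mm of the black collar's bore, which is centred near (345,322) and shifts about 33 px from depth. I'll descend.

Request:
{"method": "send_rows", "body": {"plan": "0 0 0.4 0 0 0 4; 0 0 0.4 0 0 0 4; 0 0 0.3 0 0 0 4; 0 0 0 0 0 0 4; 0 0 0 0 0 0 4"}}

```text
time: 30.1
position: [610.9, 282.5, 64.7]
orientation: [180.0, -0.1, -116.2]
wrist_force: [-1.4, -5.8, -2.7]
width: 45.2
finger_force: 36.5
```

Request:
{"method": "send_rows", "body": {"plan": "0 0 0.3 0 0 0 4; 0 0 0.3 0 0 0 4; 0 0 0.2 0 0 0 4; 0 0 0 0 0 0 4; 0 0 0 0 0 0 4"}}

```text
time: 30.6
position: [610.9, 282.4, 57.0]
orientation: [180.0, -0.1, -116.3]
wrist_force: [-2.2, -5.8, -0.4]
width: 45.0
finger_force: 36.6
```

Request:
{"method": "send_rows", "body": {"plan": "0.08 0 0.1 0 0 0 4; 0 0 0.1 0 0 0 4; 0 0 0.05 0 0 0 4; 0 0 0 0 0 0 4; 0 0 0 0 0 0 4"}}

```text
time: 31.1
position: [611.0, 282.3, 55.5]
orientation: [-180.0, -0.0, -116.2]
wrist_force: [-2.9, -5.2, 5.5]
width: 45.2
finger_force: 37.2
```

Contact at the expected height (5 N up), so I'll release and retreat.

Request:
{"method": "send_rows", "body": {"plan": "0 0 0 0 0 0 6; 0 0 0 0 0 0 6; 0 0 0 0 0 0 6; 0 0 0 0 0 0 6; 0 0 -1 0 0 0 6"}}

```text
time: 31.6
position: [610.2, 282.5, 63.8]
orientation: [179.9, -0.1, -116.2]
wrist_force: [-0.7, -1.1, -0.2]
width: 60.4
finger_force: 0.0
```

Request:
{"method": "send_rows", "body": {"plan": "0 0 -3 0 0 0 6; 0 0 -4 0 0 0 6; 0 0 -3 0 0 0 6; 2 0 0 0 0 0 6; 3 0 0 0 0 0 6"}}

```text
time: 32.1
position: [589.5, 238.5, 166.6]
orientation: [-179.9, 0.1, -116.1]
wrist_force: [0.3, -0.0, -0.1]
width: 60.0
finger_force: 0.0
```

Request:
{"method": "send_rows", "body": {"plan": "4 0 0 0 0 0 6; 4 0 0 0 0 0 6; 2 0 0 0 0 0 6; 0 0 0 0 0 0 6; 0 0 0 0 0 0 6"}}

```text
time: 32.6
position: [545.1, 148.0, 165.8]
orientation: [-179.9, 0.1, -116.3]
wrist_force: [1.0, -0.7, 0.4]
width: 60.3
finger_force: 0.0
```

```bash
python3 - <<'E'
from h import *
st(); snap("scene","s20")
a=cv2.resize(load("s20")[2][90:270,120:350],None,fx=3.3,fy=3.3,interpolation=cv2.INTER_CUBIC);cv2.imwrite("pics/fin.png",a)
E
```

```text
32.6 [545.1 148.  165.8] [-1.7994e+02  6.0000e-02 -1.1627e+02] F [ 1.  -0.7  0.4] w 60.3 g 0.0 q [  7.  18.  -4.  68.   0. -57.]
```

View pics/fin.png

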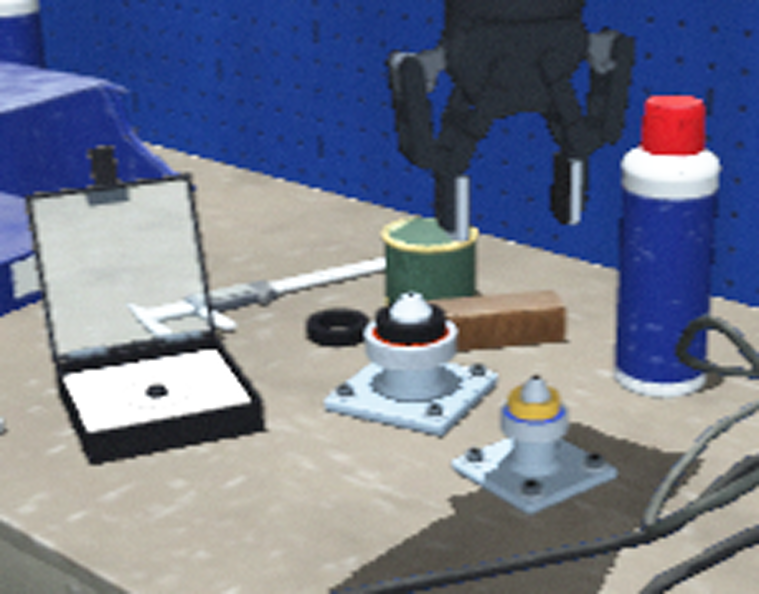

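Both stacks are complete and flat (heavy at (411,330), light at (534,410)). The lid is open, the can is standing and the gripper is clear, so I'm handing in the job.

```bash
python3 -c "
from rig import manip
print(manip.close_job())"
```

```text
the job is handed in; nothing more can be done
None
```

I built up both axles, each with its bearing on the shoulder and its collar flat on top; the lid stays open, the spray can is standing, and I handed the job in at about 33 s of the 109 s allowed (no verdict came back).

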